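# Lock the spice riser with its cross bolt

## Task

Lock the stepped spice riser down in the drawer: turn the black wing of the brass post until the post's cross-hole is in line with the bolt lying in the V-channel, then push the bolt along the channel, through the post, until its tapered end touches the grey end stop, and let go of everything. Leave the jars, the salt pig and the spatula where they are.

Things in the scene. Friction and masses are not known exactly. Their poses are not given: they have to be found in the camera images.
- riser: Fixed stainless riser with three steps and, on the robot's side, its bolt lock, all on a 4 mm foot plate. Origin: on the post's upright axis at floor level (z = 0). z up, y the way the bolt is pushed, +x from lock to steps. Steps in this frame (mm): y 0 to 120, from x 108 on, each 52 deep, 30, 60 and 90 high. Dark collar round the post's foot, 63 wide, 18 high. The bolt slides with its axis at x 0, z 30.
- channel_end (a point): Open rear end of the aluminium V-channel, on the line of the bolt's axis, 30 mm above the floor, 150 mm behind the post's axis. The channel is straight, runs 118 mm from here towards the post, is 26 mm wide, and its upper edges are 26 mm above the floor (4 mm below the bolt's axis). Same axes as the riser.
- post (a joint): Turn of the brass post (50 mm diameter) about its upright axis, rad, positive anticlockwise seen from above. At 0 and at pi the cross-hole and wing lie along the riser's y axis, in line with the channel. It turns freely either way (-3.5 to 6.5) against a slight friction of 0.03 N m and stays where left; it starts between 0.5 and 2.6.
- post_grip (a point): In the black wing on top of the post, on the post's axis, 70 mm above the floor. Wing 14 mm thick, 46 long, heights 50 to 82 mm, parallel to the cross-hole (white line on top). Axes: y along wing and hole, x across, z up. The hole is 24 mm wide and 24 high (heights 18.5 to 42.5), runs right through the post, slightly flared at both mouths.
- bolt: Loose steel bolt (0.14 to 0.28 kg), a plain round rod 20 mm in diameter and 180 mm long, lying in the V-channel with its rear part overhanging the channel's open end. Origin at its middle, on its axis; y along the rod towards the tapered end.
- bolt_tip (a point): Centre of the bolt's tapered front end face (11 mm across, taper 8 mm long). Starts 9 to 21 mm short of the post.
- bolt_tail (a point): Centre of the bolt's flat rear end face (20 mm across, red cap): the place to push. 180 mm behind the tip.
- stop_face (a point): Point of the end stop's face that the bolt's tip must touch, 30 mm above the floor, 34 mm beyond the post's axis. The grey stop block is 44 mm wide, 12 thick, 45 high. Same axes as the riser.
- salt_pig: White stoneware salt pig, 104 mm across and 108 mm high, standing loose. Origin under its centre. Leave alone.
- spatula: Small black silicone spatula, 212 mm long, 45 mm wide, 12 mm high, lying loose; origin at the underside of its middle, x towards the blade. Leave alone.
- jar0: Squat square glass jar with white flip lid, 47 x 47 mm, 56 mm high, loose, standing on the riser's first step. Origin under its centre. Leave alone.
- jar1: Squat square glass jar with white flip lid, 47 x 47 mm, 56 mm high, loose, standing on the riser's first step. Origin under its centre. Leave alone.
- jar2: Squat square glass jar with white flip lid, 47 x 47 mm, 56 mm high, loose, standing on the riser's second step. Origin under its centre. Leave alone.
- jar3: Squat square glass jar with white flip lid, 47 x 47 mm, 56 mm high, loose, standing on the riser's second step. Origin under its centre. Leave alone.
- jar4: Squat square glass jar with white flip lid, 47 x 47 mm, 56 mm high, loose, standing on the riser's third step. Origin under its centre. Leave alone.
- jar5: Squat square glass jar with white flip lid, 47 x 47 mm, 56 mm high, loose, standing on the riser's third step. Origin under its centre. Leave alone.
There are look-alikes about, which are no part of the job. Of the things like the bolt, leave any that is blue or green; of the rest the larger one is meant.

How it is judged:
By the outcome, as a careful person would: the job done as asked, in the order asked, and still so for the second after the job is handed in, with the robot touching nothing.
It also fails if it takes over 45 s, if anything falls off the work surface, if the arm or the gripper's body presses on something with over 40 N, if the wrist force passes 120 N, or if a joint passes its speed limit or range.

## Robot

A 6-joint arm with a two-finger parallel gripper is mounted at the origin on the work surface. World frame = base frame: x ahead of the robot, y to its left, z up, the work surface at z = 0. Lengths are in m, angles in rad, forces in N, time in s.
With the tool pointing down it reaches from about 0.4 to 0.925 m from the base axis. Payload 3.4 kg.
Tool frame: the origin (TCP) lies on the centre line of the jaws, within the pads' length; the fingertips stand 14 mm ahead of it and the grasp point (between the pads) lies 5 mm behind it; y points along the fingers, z is the direction in which the jaws open and shut, and the axes are right-handed (so a half turn about y gives the same grasp; the last joint's range is limited). The gripper opens to 85 mm and grips with 20 to 120 N. Pads are 22 mm wide; open, the fingers measure 114 mm over their backs; the gripper's body (76 mm by 85 mm) begins 54 mm behind the grasp point. The pads swing forward as they close: fully open they stand 13 mm farther back than shut.
Start: joints at [-1.385, 0.307, 1.506, -0, 1.328, -0.073], TCP at [0.147, -0.556, 0.245] pointing down, gripper open.
Joint ranges: [-3.12, 3.12], [-1.05, 2.28], [0.14, 2.33], [-1.42, 4.57], [0.1, 2.73], [-2.68, 2.68]. Speed limits (rad/s): [2.57, 2.57, 3.14, 3.14, 3.14, 3.14].

## Interface

Orientations are given as a rotation vector (axis times angle).
In Python, from bench import * gives the robot as it stands.
- The arm moves only by the tool servo_tool, never from a script. Its argument "commands" is a list of rows, each an object with "dp": the shift along the tool's x, y, z in m, a list of three; "rot": the turn, a rotation vector about the tool's x, y, z in degrees, a list of three; "fingers": the finger opening in m, from 0 to 0.0854. A call has 1 to 12 rows; each row shifts and turns the pose as measured when the row begins, along the tool's axes as they then stand; what a row does not reach is not made up. A row lasts 1/12 s, in which the tool goes at most 41.7 mm and 7.16 degrees, less where a joint would pass 70% of its speed; a pose out of reach is approached as far as the arm can. A call is refused whole if a number of a shift passes 0.0417 or a number of a turn 7.16, either way. A call with a gripper value outside its range is refused whole. The fingers move at their own pace and stop on an object; "grip_force" is the grip in N (left out, the last holds). Time passes only in rows, so rows that do not move let the fingers close. It gives the time, the measured TCP pose, the force and the opening at its end, in the units of the state.
- observe(): the state, without advancing time (a new reading comes with each control period).
- camera(name): name is "scene" or "top"; returns the picture (420x560x3 uint8, red, green, blue); there is no depth.
- camera_info(name): a dict with "camera_matrix" (3x3 intrinsics, pixels), "k1" (the pictures are not rectified: a ray, as slopes to the right and down, at radius r is drawn at 1 + k1 r^2 times it, then the intrinsics apply), "extrinsics" (4x4, takes a point from camera to world coordinates). Camera axes: x right, y down, z forward; pixel columns grow to the right and rows downward; lengths in m; the calibration is good to about 2 mm. A picture is of the moment at which its call begins. camera_info takes no time and is no camera call.
- close_job(): hands the job in, once; it reports no verdict.
The state is a dict: "time_s": time; "joints": joint angles; "dq": joint speeds; "joint_efforts": joint torques, N m; "tool_pos": TCP position; "tcp_rot": TCP orientation; "ft_force": force on the tool from outside, world axes, zero at the start; "moment": the same for the moment, N m; "gripper_width": finger opening in m.
Only numpy, scipy, OpenCV 4.12 (cv2) and the standard library are available. Lean on these libraries where they do the work, as an engineer would, in place of code of your own. Each camera call takes 0.05 s, during which the arm holds its last target.

## Working session

There is one attempt and no reset: what is moved stays moved. The work goes in short steps, Python scripts to look and compute and a tool call to move; the robot and the scene stay as the last step left them, time stands still between calls to the robot, and variables do not carry over. Pictures are saved under pics/ and viewed, and the job is handed in when it is done.

Besides the shell and the picture viewer there is one more tool, called after "Emit:" by a JSON object that holds its "name" and its "arguments". servo_tool: Moves the arm, as the interface text tells. Its arguments: {"type":"object","properties":{"commands":{"type":"array","items":{"type":"object","properties":{"dp":{"type":"array","items":{"type":"number"}},"rot":{"type":"array","items":{"type":"number"}},"fingers":{"type":"number"}}}},"grip_force":{"type":"number"}},"required":["commands"]}

```bash
ls; mkdir -p pics; python3 - <<'E'
from bench import *
import cv2
for n in ("scene","top"):
    im=camera(n); cv2.imwrite(f"pics/{n}0.png",im[:,:,::-1]); i=camera_info(n)
    print(n,i)
print(observe())
E
```

```text
pics
scene {'camera_matrix': array([[524.66315209,   0.        , 279.9029952 ],
       [  0.        , 524.66315209, 209.80114682],
       [  0.        ,   0.        ,   1.        ]]), 'k1': -0.18120531219705163, 'extrinsics': array([[-4.30963423e-01,  7.03763584e-01, -5.64789647e-01,
         1.30878908e+00],
       [ 9.02369396e-01,  3.36134176e-01, -2.69709639e-01,
         3.59955091e-01],
       [ 3.32802727e-05, -6.25883881e-01, -7.79916256e-01,
         1.17393523e+00],
       [ 0.00000000e+00,  0.00000000e+00,  0.00000000e+00,
         1.00000000e+00]])}
top {'camera_matrix': array([[467.59948509,   0.        , 280.04602143],
       [  0.        , 467.59948509, 208.0417615 ],
       [  0.        ,   0.        ,   1.        ]]), 'k1': -0.04598182911973942, 'extrinsics': array([[-0.00237325, -0.98912428,  0.147063  ,  0.38140584],
       [-0.99933625,  0.00769186,  0.03560739, -0.02594888],
       [-0.03635133, -0.14688088, -0.98848601,  1.07685592],
       [ 0.        ,  0.        ,  0.        ,  1.        ]])}
{'time_s': 0.1, 'joints': array([-1.38547928e+00,  3.07460082e-01,  1.50750712e+00,  5.97384010e-07,
        1.32836815e+00, -7.35044807e-02]), 'dq': array([ 2.13898824e-03, -3.27747133e-03, -1.66389273e-03,  2.04944636e-05,
       -3.22946301e-03,  6.85324108e-04]), 'joint_efforts': array([ 1.72490386e-04, -4.58529282e+01, -2.52607888e+01, -1.83994193e-04,
        5.59743930e-03, -1.19809246e-05]), 'tool_pos': array([ 0.14703492, -0.55529244,  0.24450838]), 'tcp_rot': array([-0.27123773,  2.08527839, -2.08162261]), 'ft_force': array([ 0.99138363, -0.9012349 ,  0.13545842]), 'moment': array([0.05758483, 0.00179553, 0.02882034]), 'gripper_width': 0.08544550598636343}
```

View pics/scene0.png

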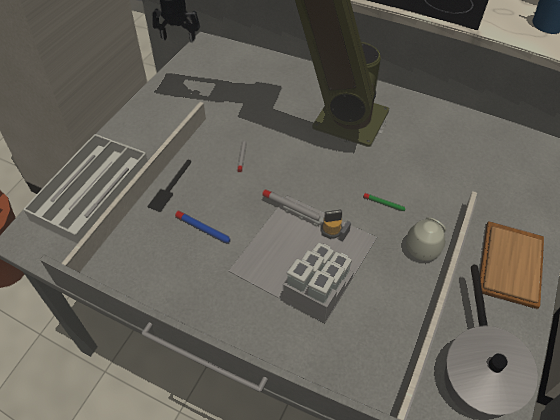

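View pics/top0.png

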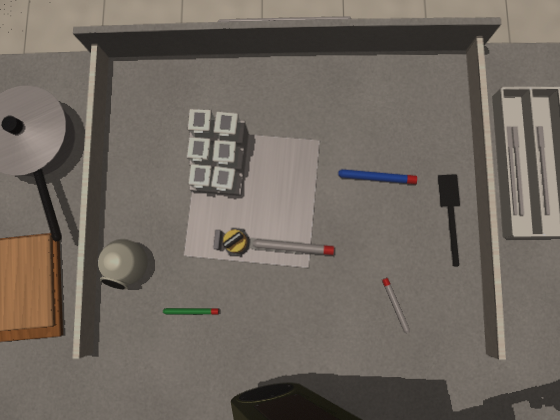

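Things like the bolt, in the top view: blue (378,177), green (192,311), a small grey one with a red cap (396,305), and a large grey one with a red cap in the channel (290,246). Blue and green are excluded. Of the two grey ones, the one at (290,246) is larger and lies in the V-channel, so it's the one meant. I'll confirm that in an enlarged crop.

```bash
python3 - <<'E'
import cv2
a=cv2.imread("pics/top0.png")[215:275,180:345]
cv2.imwrite("pics/c_top.png",cv2.resize(a,None,fx=4.8,fy=4.8,interpolation=cv2.INTER_CUBIC))
a=cv2.imread("pics/scene0.png")[180:250,250:365]
cv2.imwrite("pics/c_sc.png",cv2.resize(a,None,fx=6,fy=6,interpolation=cv2.INTER_CUBIC))
E
```

```text
(no output)
```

View pics/c_top.png

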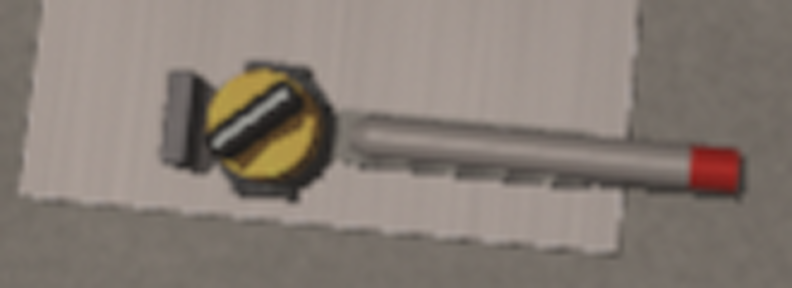

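View pics/c_sc.png

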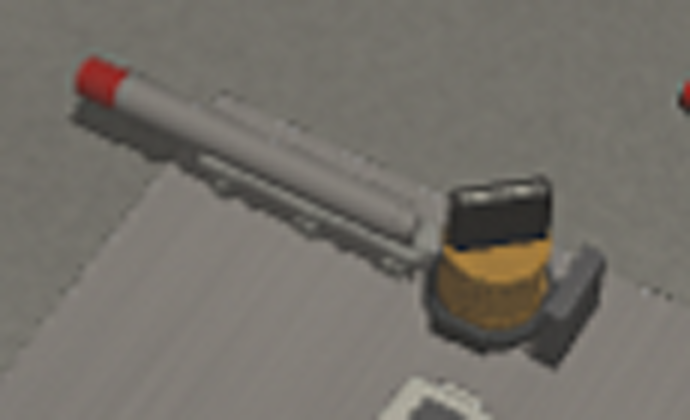

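The crops confirm it: a large steel bolt with a red cap, in the V-channel pointing at the brass post. Next I'll fit the riser pose and the wing angle from both views.

```bash
cat > h.py <<'E'
import numpy as np, cv2
from bench import *
from scipy.optimize import least_squares
from scipy.spatial.transform import Rotation as R
I={n:camera_info(n) for n in("scene","top")}
def proj(n,P):
    i=I[n];E=np.linalg.inv(i["extrinsics"])
    return cv2.projectPoints(np.atleast_2d(P).astype(float),cv2.Rodrigues(E[:3,:3])[0],E[:3,3],i["camera_matrix"],np.array([i["k1"],0,0,0,0]))[0][:,0]
def ray(n,px):
    i=I[n];u=cv2.undistortPoints(np.array([[px]],float),i["camera_matrix"],np.array([i["k1"],0,0,0,0]))[0,0]
    E=i["extrinsics"];return E[:3,3],E[:3,:3]@np.r_[u,1]
def atz(n,px,z):
    o,d=ray(n,px);return o+d*(z-o[2])/d[2]
tc=lambda x,y:np.array([180+(x+.5)/4.8-.5,215+(y+.5)/4.8-.5])
sc=lambda x,y:np.array([250+(x+.5)/6-.5,180+(y+.5)/6-.5])
def rp(X,p): # riser frame (mm) -> world; X=[x,y,th]; y-axis direction th
    c,s=np.cos(X[2]),np.sin(X[2]); return np.array([X[0]+(c*p[0]-s*p[1])/1e3,X[1]+(s*p[0]+c*p[1])/1e3,p[2]/1e3])
E
cat > fit.py <<'E'
from h import *
for nm,n,px,z in [("tail","top",tc(741,170),.03),("tail","scene",sc(85,80),.03),("capb","top",tc(691,167),.03),("capb","scene",sc(121,87),.03),
 ("rodfront","top",tc(362,133),.03),("rodfront","scene",sc(405,222),.03),("w1","top",tc(218,148),.082),("w2","top",tc(293,90),.082),("w1","scene",sc(455,190),.082),("w2","scene",sc(545,182),.082),
 ("stopA","top",tc(178,72),.045),("stopB","top",tc(178,164),.045)]:
    print(nm,n,atz(n,px,z).round(4))
E
python3 fit.py
```

```text
tail top [ 0.4417 -0.1082  0.03  ]
tail scene [ 0.4443 -0.1043  0.03  ]
capb top [ 0.4432 -0.0851  0.03  ]
capb scene [ 0.4408 -0.0868  0.03  ]
rodfront top [0.4598 0.0682 0.03  ]
rodfront scene [0.4577 0.0677 0.03  ]
w1 top [0.4495 0.1278 0.082 ]
w2 top [0.4752 0.0945 0.082 ]
w1 scene [0.4702 0.094  0.082 ]
w2 scene [0.4486 0.1286 0.082 ]
stopA top [0.4874 0.1527 0.045 ]
stopB top [0.4447 0.152  0.045 ]
```

```bash
cat > fit2.py <<'E'
from h import *
# p: X,Y,th, tail distance behind axis(mm), wing angle (rel)
def model(p):
    X=p[:3];d=p[3];a=p[4];w=lambda s:rp(X,[-np.sin(a)*s,np.cos(a)*s,82])
    M=[("top",tc(741,170),rp(X,[0,-d,30])),("scene",sc(83,80),rp(X,[0,-d,30])),("top",tc(691,167),rp(X,[0,-d+23,30])),
    ("top",tc(218,148),w(23)),("top",tc(293,90),w(-23)),("scene",sc(455,190),w(-23)),("scene",sc(545,182),w(23)),
    ("top",tc(168,72),rp(X,[22,46,45])),("top",tc(166,164),rp(X,[-22,46,45])),("top",tc(192,164),rp(X,[-22,34,45])),("top",tc(192,72),rp(X,[22,34,45])),
    ("scene",sc(600,250),rp(X,[-22,46,45])),("scene",sc(540,325),rp(X,[22,34,45]))]
    # rod line
    M+=[("top",tc(380,135),rp(X,[0,-d+p[5],30])),("scene",sc(400,218),rp(X,[0,-d+p[6],30]))]
    return M
def res(p): return np.concatenate([proj(n,P)[0]-u for n,u,P in model(p)])
s=least_squares(res,[.461,.111,-.093,218,.7,150,150],x_scale=[.001,.001,.01,1,.01,1,1],loss="soft_l1")
print(s.x.round(4),np.degrees(s.x[4]));print(res(s.x).reshape(-1,2).round(2).tolist())
np.save("X.npy",s.x)
E
python3 fit2.py
cat > ov.py <<'E'
import sys
from h import *
def overlay(im,n,p,out,box,f,a=None):
    X=p[:3];a=p[4] if a is None else a
    im=im[box[1]:box[3],box[0]:box[2]];im=cv2.resize(im,None,fx=f,fy=f,interpolation=cv2.INTER_CUBIC)
    def pl(P,c,closed=True):
        q=((proj(n,np.array(P))-[box[0],box[1]]+.5)*f*16).astype(np.int32)
        cv2.polylines(im,[q],closed,c,1,cv2.LINE_AA,4)
    circ=lambda r,z:[rp(X,[r*np.cos(t),r*np.sin(t),z]) for t in np.linspace(0,6.28,40)]
    w=lambda u,v,z:rp(X,[np.cos(a)*u-np.sin(a)*v,np.sin(a)*u+np.cos(a)*v,z])
    pl([w(7,23,82),w(-7,23,82),w(-7,-23,82),w(7,-23,82)],(255,255,0)); pl(circ(25,50),(0,255,0))
    for z in(45,): pl([rp(X,[u,v,z]) for u,v in((-22,34),(22,34),(22,46),(-22,46))],(255,0,255))
    for u in(-13,13): pl([rp(X,[u,-150,26]),rp(X,[u,-32,26])],(0,0,255),False)
    for t in np.linspace(0,6.28,2): pass
    d=p[3];pl([rp(X,[10*np.cos(t),-d,30+10*np.sin(t)]) for t in np.linspace(0,6.28,30)],(255,0,0))
    pl([rp(X,[5.5*np.cos(t),-d+180,30+5.5*np.sin(t)]) for t in np.linspace(0,6.28,30)],(255,0,0))
    # steps
    for k in range(3): pl([rp(X,[u,v,30*(k+1)]) for u,v in((108+52*k,0),(160+52*k,0),(160+52*k,120),(108+52*k,120))],(0,255,255))
    cv2.imwrite(out,im)
if __name__=="__main__":
    p=np.load("X.npy")
    overlay(cv2.imread("pics/top0.png"),"top",p,"pics/o_top.png",(175,100,345,275),3.4)
    overlay(cv2.imread("pics/scene0.png"),"scene",p,"pics/o_sc.png",(250,175,380,315),4)
E
python3 ov.py
```

```text
[ 4.623000e-01  1.117000e-01 -9.190000e-02  2.202867e+02  7.303000e-01
  1.682344e+02  1.731859e+02] 41.84088732131326
[[-0.25, -0.18], [-0.39, -0.92], [-0.15, -0.45], [-1.08, 0.42], [0.61, -0.36], [-1.1, 1.44], [0.55, 0.19], [0.89, -0.45], [-0.84, 0.05], [-0.92, 0.53], [1.2, 0.01], [0.7, -0.04], [-0.5, -3.17], [-0.04, 0.57], [-0.16, 0.37]]
```

View pics/o_top.png

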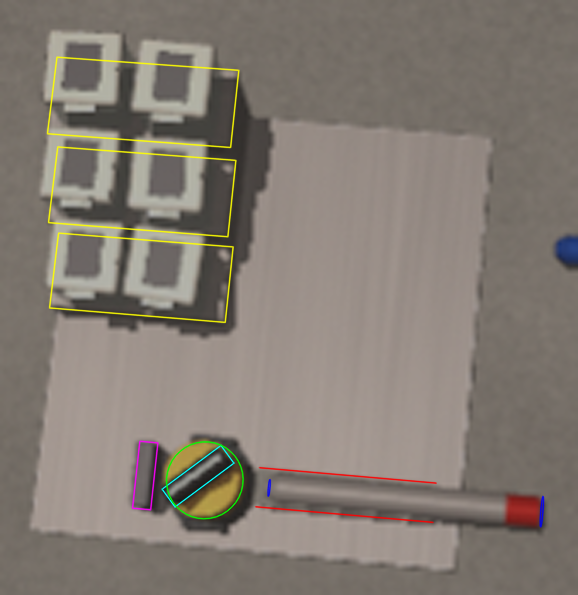

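View pics/o_sc.png

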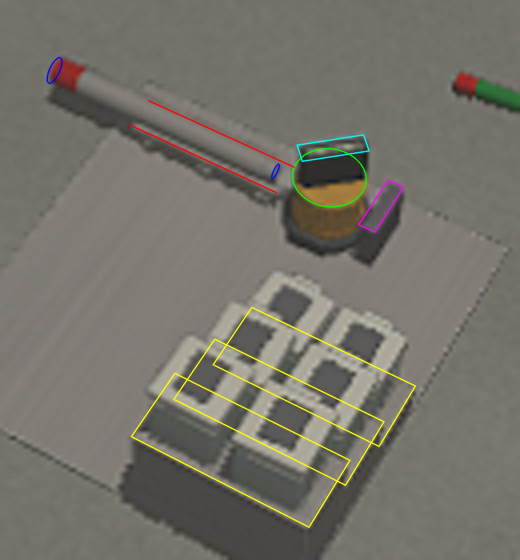

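```bash
cat > plan.py <<'E'
import sys
from h import *
def plan(x,y,z,jaw):  # jaw: world angle(deg) of tool z, mod 180
    o=observe();Rm=R.from_rotvec(o["tcp_rot"]).as_matrix();P=o["tool_pos"]
    cur=np.degrees(np.arctan2(Rm[1,2],Rm[0,2]))
    d=(jaw-cur+90)%180-90
    Rz=R.from_euler("z",d,degrees=True).as_matrix()
    # target: y straight down
    zt=np.r_[np.cos(np.radians(cur+d)),np.sin(np.radians(cur+d)),0];yt=np.r_[0,0,-1.];T=np.c_[np.cross(yt,zt),yt,zt]
    rv=np.degrees(R.from_matrix(Rm.T@T).as_rotvec());dp=Rm.T@(np.r_[x,y,z]-P)
    print("t",round(o["time_s"],2),"pos",P.round(4),"jaw",cur.round(1),"axes\n",Rm.round(3))
    print("world diff mm",((np.r_[x,y,z]-P)*1e3).round(1),"dp tool mm",(dp*1e3).round(1),"rot",rv.round(2),"q",o["joints"].round(2),"F",o["ft_force"].round(1),"w",round(o["gripper_width"],4))
plan(*map(float,sys.argv[1:]))
E
python3 plan.py .4623 .1117 .16 36.6
```

```text
t 0.1 pos [ 0.147  -0.5553  0.2445] jaw -75.2 axes
 [[-0.967 -0.     0.256]
 [-0.256  0.002 -0.967]
 [-0.    -1.    -0.002]]
world diff mm [315.3 667.  -84.5] dp tool mm [-475.5   85.5 -563.9] rot [9.000e-02 6.823e+01 5.000e-02] q [-1.39  0.31  1.51  0.    1.33 -0.07] F [ 1.  -0.9  0.1] w 0.0854
```

Emit:
{"name": "servo_tool", "arguments": {"commands": [{"dp": [-0.04,0,-0.006],"rot": [0,-4.3,0],"fingers": 0.0854},{"dp": [-0.04,0,-0.006],"rot": [0,-4.3,0]},{"dp": [-0.04,0,-0.006],"rot": [0,-4.3,0]},{"dp": [-0.04,0,-0.006],"rot": [0,-4.3,0]},{"dp": [-0.04,0,-0.006],"rot": [0,-4.3,0]},{"dp": [-0.04,0,-0.006],"rot": [0,-4.3,0]},{"dp": [-0.04,0,-0.006],"rot": [0,-4.3,0]},{"dp": [-0.04,0,-0.006],"rot": [0,-4.3,0]},{"dp": [-0.04,0,-0.006],"rot": [0,-4.3,0]},{"dp": [-0.04,0,-0.006],"rot": [0,-4.3,0]}]}}

```text
schema error: expected keys dp, rot, fingers
```

```bash
python3 plan.py .4623 .1117 .16 36.6
```

```text
t 0.1 pos [ 0.147  -0.5553  0.2445] jaw -75.2 axes
 [[-0.967 -0.     0.256]
 [-0.256  0.002 -0.967]
 [-0.    -1.    -0.002]]
world diff mm [315.3 667.  -84.5] dp tool mm [-475.5   85.5 -563.9] rot [9.000e-02 6.823e+01 5.000e-02] q [-1.39  0.31  1.51  0.    1.33 -0.07] F [ 1.  -0.9  0.1] w 0.0854
```

Emit:
{"name": "servo_tool", "arguments": {"commands": [{"dp": [-0.04,0,-0.006],"rot": [0,-4.3,0],"fingers": 0.085},{"dp": [-0.04,0,-0.006],"rot": [0,-4.3,0],"fingers": 0.085},{"dp": [-0.04,0,-0.006],"rot": [0,-4.3,0],"fingers": 0.085},{"dp": [-0.04,0,-0.006],"rot": [0,-4.3,0],"fingers": 0.085},{"dp": [-0.04,0,-0.006],"rot": [0,-4.3,0],"fingers": 0.085},{"dp": [-0.04,0,-0.006],"rot": [0,-4.3,0],"fingers": 0.085},{"dp": [-0.04,0,-0.006],"rot": [0,-4.3,0],"fingers": 0.085},{"dp": [-0.04,0,-0.006],"rot": [0,-4.3,0],"fingers": 0.085},{"dp": [-0.04,0,-0.006],"rot": [0,-4.3,0],"fingers": 0.085},{"dp": [-0.04,0,-0.006],"rot": [0,-4.3,0],"fingers": 0.085}], "grip_force": 40}}

```text
time_s: 0.93
tool_pos: [0.4395, -0.2851, 0.2385]
tcp_rot: [-0.904, 1.602, -1.594]
ft_force: [0.8, -1.1, 0.3]
gripper_width: 0.0849
```

```bash
python3 plan.py .4623 .1117 .16 36.6
```

```text
t 0.93 pos [ 0.4395 -0.2851  0.2385] jaw -31.2 axes
 [[-0.517 -0.005  0.856]
 [-0.856  0.002 -0.517]
 [ 0.001 -1.    -0.005]]
world diff mm [ 22.8 396.8 -78.5] dp tool mm [-351.5   79.2 -185.4] rot [  0.28 -67.75  -0.14] q [-0.66  0.24  1.62 -0.    1.29 -0.11] F [ 0.8 -1.1  0.3] w 0.0849
```

Emit:
{"name": "servo_tool", "arguments": {"commands": [{"dp": [-0.038,0.003,-0.006],"rot": [0,-4.5,0],"fingers": 0.085},{"dp": [-0.038,0.003,-0.006],"rot": [0,-4.5,0],"fingers": 0.085},{"dp": [-0.038,0.003,-0.006],"rot": [0,-4.5,0],"fingers": 0.085},{"dp": [-0.038,0.003,-0.006],"rot": [0,-4.5,0],"fingers": 0.085},{"dp": [-0.038,0.003,-0.006],"rot": [0,-4.5,0],"fingers": 0.085},{"dp": [-0.038,0.003,-0.006],"rot": [0,-4.5,0],"fingers": 0.085},{"dp": [-0.038,0.003,-0.006],"rot": [0,-4.5,0],"fingers": 0.085},{"dp": [-0.038,0.003,-0.006],"rot": [0,-4.5,0],"fingers": 0.085},{"dp": [-0.038,0.003,-0.006],"rot": [0,-4.5,0],"fingers": 0.085}]}}

```text
time_s: 1.68
tool_pos: [0.4639, 0.0697, 0.2089]
tcp_rot: [-1.296, 1.063, -1.058]
ft_force: [0.7, 1.3, 0.3]
gripper_width: 0.0849
```

```bash
python3 plan.py .4623 .1117 .16 36.6
```

```text
t 1.68 pos [0.4639 0.0697 0.2089] jaw 11.5 axes
 [[ 0.199 -0.001  0.98 ]
 [-0.98   0.002  0.199]
 [-0.003 -1.    -0.001]]
world diff mm [ -1.6  42.  -48.9] dp tool mm [-41.4  49.    6.9] rot [ 2.000e-02 -2.514e+01 -1.600e-01] q [ 0.06  0.19  1.77  0.    1.18 -0.14] F [0.7 1.3 0.3] w 0.0849
```

Emit:
{"name": "servo_tool", "arguments": {"commands": [{"dp": [-0.041,0.012,0.007],"rot": [0,-6.3,0],"fingers": 0.085},{"dp": [0,0.012,0],"rot": [0,-6.3,0],"fingers": 0.085},{"dp": [0,0.012,0],"rot": [0,-6.3,0],"fingers": 0.085},{"dp": [0,0.012,0],"rot": [0,-6.3,0],"fingers": 0.085},{"dp": [0,0,0],"rot": [0,0,0],"fingers": 0.085}]}}

```text
time_s: 2.1
tool_pos: [0.457, 0.1203, 0.1594]
tcp_rot: [-1.453, 0.702, -0.691]
ft_force: [-0.2, -0.5, 0.9]
gripper_width: 0.0852
```

```bash
python3 plan.py .4623 .1117 .078 36.6
```

```text
t 2.1 pos [0.457  0.1203 0.1594] jaw 38.9 axes
 [[ 0.628 -0.005  0.779]
 [-0.779  0.006  0.628]
 [-0.007 -1.     0.   ]]
world diff mm [  5.3  -8.6 -81.4] dp tool mm [10.6 81.3 -1.3] rot [ 0.01  2.27 -0.42] q [ 0.16  0.26  1.83  0.01  1.06 -0.52] F [-0.2 -0.5  0.9] w 0.0852
```

Emit:
{"name": "servo_tool", "arguments": {"commands": [{"dp": [0.0105,0.01,-0.001],"rot": [0,2.3,-0.4],"fingers": 0.085},{"dp": [0,0,0],"rot": [0,0,0],"fingers": 0.085},{"dp": [0,0,0],"rot": [0,0,0],"fingers": 0.085}]}}

```text
time_s: 2.35
tool_pos: [0.4619, 0.1117, 0.1489]
tcp_rot: [-1.445, 0.736, -0.731]
ft_force: [-1.0, -0.0, -0.4]
gripper_width: 0.0848
```

```bash
python3 plan.py .4623 .1117 .078 36.6; python3 - <<'E'
from ov import *
p=np.load("X.npy")
overlay(camera("scene")[:,:,::-1].copy(),"scene",p,"pics/a_sc.png",(240,120,400,260),4.5)
overlay(camera("top")[:,:,::-1].copy(),"top",p,"pics/a_top.png",(175,200,345,290),4.5)
E
```

```text
t 2.35 pos [0.4619 0.1117 0.1489] jaw 36.1 axes
 [[ 0.59  -0.003  0.808]
 [-0.808  0.     0.59 ]
 [-0.002 -1.    -0.002]]
world diff mm [  0.4  -0.  -70.9] dp tool mm [ 0.4 70.9  0.5] rot [ 0.14 -0.48 -0.11] q [ 0.15  0.27  1.84  0.    1.03 -0.48] F [-1.  -0.  -0.4] w 0.0848
```

View pics/a_sc.png

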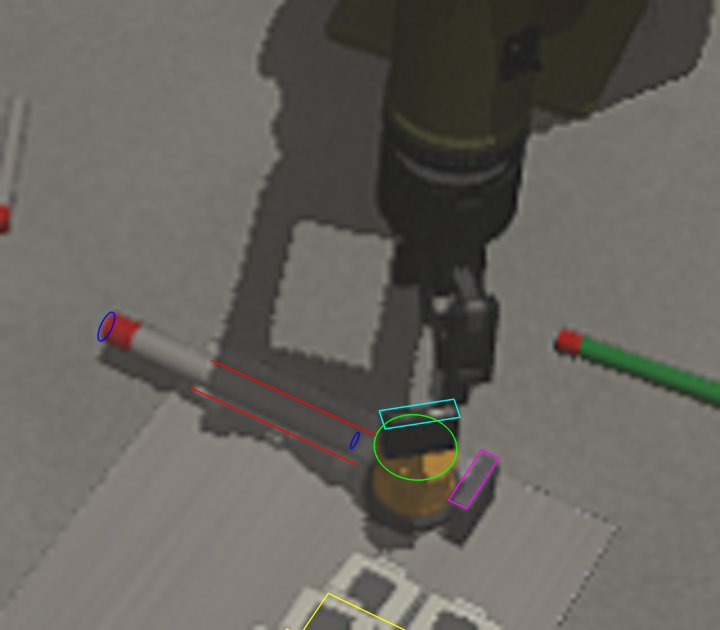

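View pics/a_top.png

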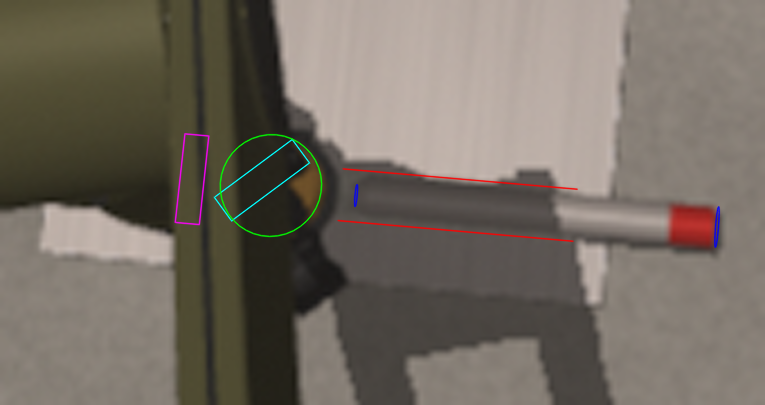

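The view fits the plan, with the wing between the open fingers at scene crop (418,415). I'll go down, with the fingertips ending about 64 mm above the floor.

Emit:
{"name": "servo_tool", "arguments": {"commands": [{"dp": [0,0.015,0],"rot": [0,0,0],"fingers": 0.085},{"dp": [0,0.015,0],"rot": [0,0,0],"fingers": 0.085},{"dp": [0,0.015,0],"rot": [0,0,0],"fingers": 0.085},{"dp": [0,0.015,0],"rot": [0,0,0],"fingers": 0.085},{"dp": [0,0.01,0],"rot": [0,0,0],"fingers": 0.085},{"dp": [0,0,0],"rot": [0,0,0],"fingers": 0.085}]}}

```text
time_s: 2.95
tool_pos: [0.4672, 0.1122, 0.083]
tcp_rot: [-1.434, 0.73, -0.743]
ft_force: [-0.2, 0.4, -1.0]
gripper_width: 0.0848
```

```bash
python3 plan.py .4623 .1117 .078 36.6
```

```text
t 2.95 pos [0.4672 0.1122 0.083 ] jaw 35.8 axes
 [[ 0.585  0.011  0.811]
 [-0.811  0.003  0.585]
 [ 0.004 -1.     0.011]]
world diff mm [-4.9 -0.5 -5. ] dp tool mm [-2.5  4.9 -4.3] rot [-0.6  -0.77  0.21] q [ 0.15  0.37  1.92  0.    0.84 -0.48] F [-0.2  0.4 -1. ] w 0.0848
```

Emit:
{"name": "servo_tool", "arguments": {"commands": [{"dp": [-0.0025,0.005,-0.0043],"rot": [-0.6,-0.8,0.2],"fingers": 0.085},{"dp": [0,0,0],"rot": [0,0,0],"fingers": 0.085}]}}

```text
time_s: 3.12
tool_pos: [0.4625, 0.1116, 0.0787]
tcp_rot: [-1.446, 0.726, -0.727]
ft_force: [0.3, -0.3, -0.1]
gripper_width: 0.0848
```

```bash
python3 plan.py .4623 .1117 .078 36.6
```

```text
t 3.12 pos [0.4625 0.1116 0.0787] jaw 36.6 axes
 [[ 0.597  0.     0.802]
 [-0.802 -0.     0.597]
 [ 0.    -1.     0.   ]]
world diff mm [-0.2  0.1 -0.7] dp tool mm [-0.2  0.7 -0.1] rot [-0.01  0.04  0.01] q [ 0.15  0.37  1.93 -0.    0.84 -0.49] F [ 0.3 -0.3 -0.1] w 0.0848
```

Emit:
{"name": "servo_tool", "arguments": {"commands": [{"dp": [0,0,0],"rot": [0,0,0],"fingers": 0.04},{"dp": [0,0,0],"rot": [0,0,0],"fingers": 0.03},{"dp": [0,0,0],"rot": [0,0,0],"fingers": 0.02},{"dp": [0,0,0],"rot": [0,0,0],"fingers": 0.02},{"dp": [0,0,0],"rot": [0,0,0],"fingers": 0.02},{"dp": [0,0,0],"rot": [0,0,0],"fingers": 0.02}], "grip_force": 25}}

```text
time_s: 3.62
tool_pos: [0.4648, 0.112, 0.0818]
tcp_rot: [-1.442, 0.722, -0.731]
ft_force: [0.1, -0.5, -0.0]
gripper_width: 0.0199
```

```bash
python3 plan.py .4623 .1117 .078 36.6
```

```text
t 3.62 pos [0.4648 0.112  0.0818] jaw 36.6 axes
 [[ 0.597  0.006  0.803]
 [-0.803  0.001  0.597]
 [ 0.003 -1.     0.006]]
world diff mm [-2.5 -0.3 -3.8] dp tool mm [-1.2  3.8 -2.2] rot [-0.32  0.03  0.18] q [ 0.15  0.37  1.92 -0.    0.85 -0.49] F [ 0.1 -0.5 -0. ] w 0.0199
```

Emit:
{"name": "servo_tool", "arguments": {"commands": [{"dp": [-0.0012,0.004,-0.0022],"rot": [-0.3,0,0.2],"fingers": 0.018},{"dp": [0,0.001,0],"rot": [0,0,0],"fingers": 0.006},{"dp": [0,0.0005,0],"rot": [0,0,0],"fingers": 0.006},{"dp": [0,0.0005,0],"rot": [0,0,0],"fingers": 0.006}], "grip_force": 25}}

```text
time_s: 3.95
tool_pos: [0.4638, 0.1126, 0.0777]
tcp_rot: [-1.442, 0.725, -0.728]
ft_force: [-1.1, 0.0, 8.5]
gripper_width: 0.0135
```

```bash
python3 plan.py .4623 .1117 .078 -5.3
```

```text
t 3.95 pos [0.4638 0.1126 0.0777] jaw 36.6 axes
 [[ 0.596  0.003  0.803]
 [-0.803  0.002  0.596]
 [ 0.    -1.     0.004]]
world diff mm [-1.5 -0.9  0.3] dp tool mm [-0.1 -0.3 -1.8] rot [-0.23 41.9  -0.08] q [ 0.15  0.37  1.93  0.    0.84 -0.49] F [-1.1  0.   8.5] w 0.0135
```

Emit:
{"name": "servo_tool", "arguments": {"commands": [{"dp": [0,0,0],"rot": [0,5,0],"fingers": 0.006},{"dp": [0,0,0],"rot": [0,5,0],"fingers": 0.006},{"dp": [0,0,0],"rot": [0,5,0],"fingers": 0.006},{"dp": [0,0,0],"rot": [0,5,0],"fingers": 0.006}]}}

```text
time_s: 4.28
tool_pos: [0.4634, 0.1124, 0.0778]
tcp_rot: [-1.325, 1.001, -1.003]
ft_force: [-0.4, 0.5, 2.8]
gripper_width: 0.0136
```

```bash
python3 plan.py .4638 .1126 .078 -5.3
```

```text
t 4.28 pos [0.4634 0.1124 0.0778] jaw 15.9 axes
 [[ 0.274  0.003  0.962]
 [-0.962  0.002  0.274]
 [-0.001 -1.     0.003]]
world diff mm [0.4 0.2 0.2] dp tool mm [-0.  -0.2  0.4] rot [-0.16 21.17 -0.09] q [ 0.15  0.37  1.93  0.    0.84 -0.13] F [-0.4  0.5  2.8] w 0.0136
```

Emit:
{"name": "servo_tool", "arguments": {"commands": [{"dp": [0,0,0],"rot": [0,5.2,0],"fingers": 0.006},{"dp": [0,0,0],"rot": [0,5.2,0],"fingers": 0.006},{"dp": [0,0,0],"rot": [0,5.2,0],"fingers": 0.006},{"dp": [0,0,0],"rot": [0,5,0],"fingers": 0.006},{"dp": [0,0,0],"rot": [0,0,0],"fingers": 0.006}]}}

```text
time_s: 4.7
tool_pos: [0.463, 0.1124, 0.0778]
tcp_rot: [-1.157, 1.284, -1.284]
ft_force: [0.2, 0.5, 3.1]
gripper_width: 0.0136
```

```bash
python3 plan.py .4638 .1126 .078 -5.3
```

```text
t 4.7 pos [0.463  0.1124 0.0778] jaw -5.9 axes
 [[-0.103  0.001  0.995]
 [-0.995  0.001 -0.103]
 [-0.002 -1.     0.001]]
world diff mm [0.8 0.2 0.2] dp tool mm [-0.3 -0.2  0.7] rot [-0.07 -0.6  -0.09] q [0.15 0.37 1.93 0.   0.84 0.25] F [0.2 0.5 3.1] w 0.0136
```

Emit:
{"name": "servo_tool", "arguments": {"commands": [{"dp": [0,0,0],"rot": [0,-0.6,0],"fingers": 0.006},{"dp": [0,0,0],"rot": [0,0,0],"fingers": 0.04},{"dp": [0,0,0],"rot": [0,0,0],"fingers": 0.04},{"dp": [0,0,0],"rot": [0,0,0],"fingers": 0.04},{"dp": [0,-0.03,0],"rot": [0,0,0],"fingers": 0.04},{"dp": [0,-0.04,0],"rot": [0,0,0],"fingers": 0.04},{"dp": [0.02,-0.03,0],"rot": [0,0,0],"fingers": 0.0},{"dp": [0.04,0,0],"rot": [0,0,0],"fingers": 0.0},{"dp": [0.04,0,0],"rot": [0,0,0],"fingers": 0.0},{"dp": [0.04,0,0],"rot": [0,0,0],"fingers": 0.0},{"dp": [0.04,0,0],"rot": [0,0,0],"fingers": 0.0},{"dp": [0.04,0,0],"rot": [0,0,0],"fingers": 0.0}]}}

```text
time_s: 5.7
tool_pos: [0.4464, -0.1085, 0.181]
tcp_rot: [-1.178, 1.255, -1.254]
ft_force: [1.5, 0.2, -0.5]
gripper_width: -0.0003
```

```bash
python3 - <<'E'
from ov import *
p=np.load("X.npy")
t=camera("top")[:,:,::-1].copy();s=camera("scene")[:,:,::-1].copy()
cv2.imwrite("pics/b_scraw.png",s)
cv2.imwrite("pics/b_topc.png",cv2.resize(t[200:280,180:345],None,fx=4.8,fy=4.8,interpolation=cv2.INTER_CUBIC))
overlay(s,"scene",p,"pics/b_sc.png",(240,160,370,260),5,0)
overlay(t,"top",p,"pics/b_top.png",(175,200,345,290),4.5,0)
E
python3 plan.py .4409 -.130 .15 -5.3
```

```text
t 5.8 pos [ 0.4469 -0.1127  0.181 ] jaw -4.0 axes
 [[-0.07   0.001  0.998]
 [-0.998 -0.002 -0.07 ]
 [ 0.002 -1.     0.001]]
world diff mm [ -6.  -17.3 -31. ] dp tool mm [17.6 31.  -4.9] rot [-0.05  1.29  0.11] q [-0.34  0.21  1.83 -0.    1.1  -0.27] F [0.6 0.9 0.5] w 0.0
```

View pics/b_sc.png

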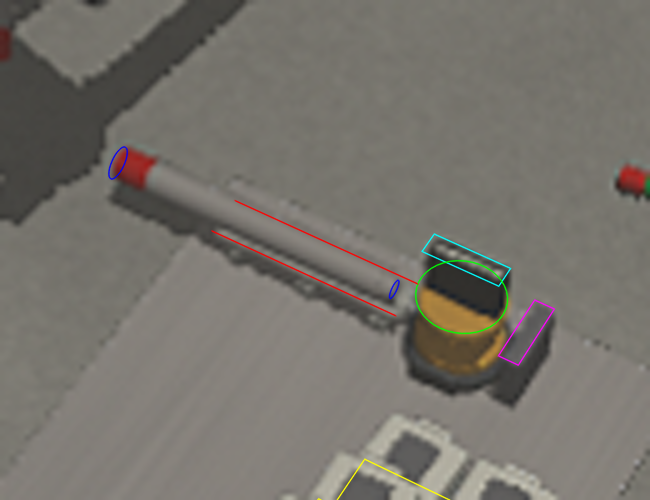

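View pics/b_top.png

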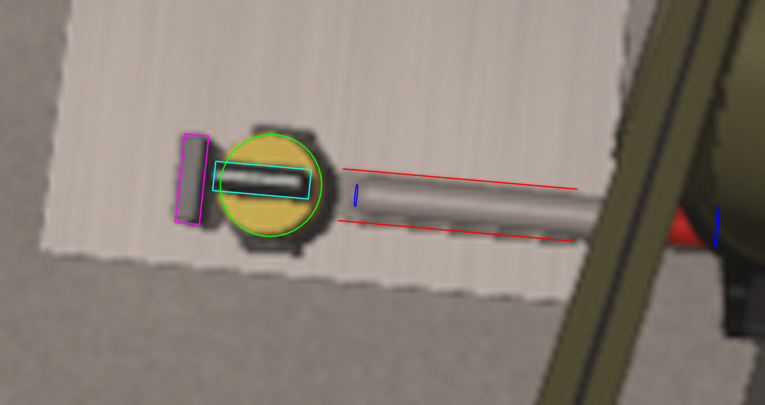

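View pics/b_topc.png

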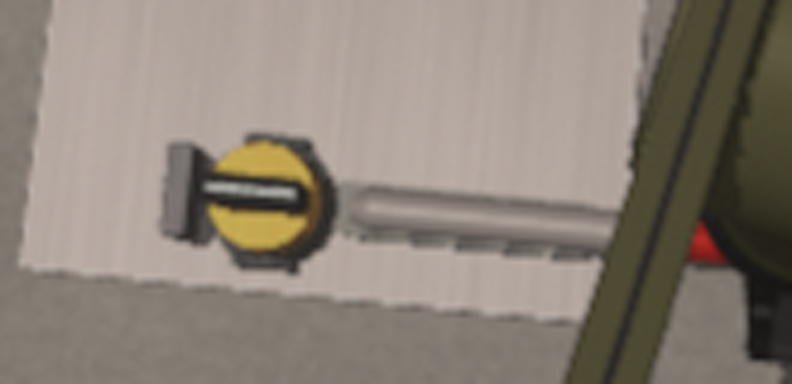

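```bash
python3 - <<'E'
from h import *
t=camera("top").astype(float)
g=t.mean(2)
# white line: weighted moments within wing interior window
x0,x1,y0,y1=222,246,235,247
print(np.round(g[y0:y1,x0-2:x1+2]).astype(int))
E
```

```text
[[ 45  45  52  63  83 107 118 122 128 133 134 140 148 148 147 147 146 146
  146 147 148 147 149 131  84  51  63  87]
 [ 44  44  45  48  50  52  60  69  78  90  90 100 114 113 114 116 115 118
  121 127 133 133 139 144 113  57  58  69]
 [ 44  44  53  65  58  62  61  49  48  47  47  47  47  46  50  55  53  61
   69  78  90  90 105 135 123  68  55  57]
 [ 45  43  87 134 146 148 147 143 143 132 113 113 101  84  74  59  62  67
   60  49  47  46  54  95 111  84  62  47]
 [ 45  43  84 132 149 153 154 157 164 154 146 152 142 141 152 146 148 149
  147 143 131  90  40  50  78  84  63  47]
 [ 46  44  46  51  59  70  70  81  95  96 109 119 117 131 148 148 152 154
  154 159 154 109  39  36  57  72  63  48]
 [ 45  44  45  45  43  44  46  46  47  48  49  49  49  49  50  51  61  71
   71  83  97  79  39  37  56  71  66  50]
 [ 45  51  56  69  80  56  39  39  38  37  38  39  39  41  43  44  45  46
   47  47  48  44  36  37  54  71  66  50]
 [ 45  57  66  99 130 117 111  94  59  59  59  56  50  50  47  44  41  39
   39  40  40  37  35  44  59  69  64  47]
 [ 45  56  68 103 143 149 149 138 119 119 119 118 115 114 113 111 110 108
  110  92  60  60  60  64  67  68  63  45]
 [ 45  59  75  87 125 150 148 148 148 150 150 150 148 148 148 147 147 147
  147 136 119 118 118 103  72  67  57  46]
 [ 45  61  81  78 104 140 148 148 149 149 150 149 148 148 148 148 147 147
  147 148 148 149 147 118  71  67  50  48]]
```

```bash
python3 - <<'E'
from h import *
g=camera("top").astype(float).mean(2)
pts=[]
for x in range(224,241):
    # restrict to line: peak +-2
    yy=np.arange(236,243);v=g[236:243,x];k=np.argmax(np.convolve(v,[1,1,1],'same')[1:-1])+1
    sl=slice(max(k-2,0),k+3);w=np.clip(v[sl]-50,0,None);pts.append((x,(w*yy[sl]).sum()/w.sum()))
pts=np.array(pts);W=np.array([atz("top",p,.082) for p in pts]);c=np.polyfit(W[:,1],W[:,0],1)
print("wing dir th deg",-np.degrees(np.arctan(c[0])),W.mean(0))
im=cv2.imread("pics/top0.png").astype(float)
# red cap + rod in initial picture: print columns
for x in (262,275,288,300,312,322,330): print(x,np.round(im[232:266,x].mean(1)).astype(int))
E
```

```text
wing dir th deg -5.037090006340679 [0.46292594 0.11297698 0.082     ]
262 [154 155 155 155 155 156 143 111  97 111 124 143 141 118 105  90  99 101
 122 154 154 154 154 153 153 153 153 152 152 152 154 134 107 111]
275 [156 156 156 155 156 155 154 144 114  96 109 121 142 144 122 108  93  84
  86  82 120 154 155 154 154 155 154 154 154 155 155 156 128  99]
288 [150 151 151 151 152 152 152 153 146 118  94 106 118 138 144 125 110  97
  77  84  90 120 153 153 153 153 153 153 153 154 153 154 153 127]
300 [149 149 149 148 149 149 149 149 149 146 120  92 104 117 135 143 127 111
  99  79  85  90 120 153 154 153 153 153 154 153 153 153 153 153]
312 [104 102  97  99 106 108 110 109 110 111 109 102  95 103 115 132 140 129
 114 100  80  62  88 109 108 110 112 112 112 113 114 113 111 109]
322 [109 107 108 109 107 106 107 107 108 109 109 107  99  93 104 115 132 140
 127 112  99  77  60  89 109 108 108 109 109 111 110 110 111 110]
330 [108 110 109 107 105 108 110 110 110 110 110 110 111  91  61  63  70  78
  81  71  66  58  52  54  88 107 107 109 111 112 111 110 109 107]
```

```bash
python3 - <<'E'
from h import *
X=[262,275,288,300,312,322];Y=[]
im=cv2.imread("pics/top0.png").astype(float).mean(2)
W=[]
for x in X:
    v=im[236:256,x].copy();k=4+np.argmax(v[4:14]);
    # local parabola on window
    a=np.polyfit([-2,-1,0,1,2],v[k-2:k+3],2);W.append(atz("top",(x,236+k-a[1]/2/a[0]),.039))
W=np.array(W);c=np.polyfit(W[:,1],W[:,0],1);print(-np.degrees(np.arctan(c[0])),np.polyval(c,.1126),np.polyval(c,-.108),W[:,0])
E
```

```text
-5.25668589871546 0.46747757974013165 0.44718132767101426 [0.4570014  0.45367706 0.46725325 0.46542819 0.44597788 0.44375812]
```

Emit:
{"name": "servo_tool", "arguments": {"commands": [{"dp": [0.028,0.015,-0.005],"rot": [0,1.3,0],"fingers": 0.0},{"dp": [0,0.02,0],"rot": [0,0,0],"fingers": 0.0},{"dp": [0,0.02,0],"rot": [0,0,0],"fingers": 0.0},{"dp": [0,0,0],"rot": [0,0,0],"fingers": 0.0}]}}

```text
time_s: 6.23
tool_pos: [0.4409, -0.1314, 0.1247]
tcp_rot: [-1.164, 1.271, -1.27]
ft_force: [-0.7, 0.3, -0.8]
gripper_width: -0.0003
```

```bash
python3 plan.py .4394 -.1372 .042 -5.3
```

```text
t 6.23 pos [ 0.4409 -0.1314  0.1247] jaw -4.8 axes
 [[-0.084  0.002  0.996]
 [-0.996  0.004 -0.084]
 [-0.004 -1.     0.002]]
world diff mm [ -1.5  -5.8 -82.7] dp tool mm [ 6.2 82.7 -1.1] rot [-0.12  0.46 -0.22] q [-0.38  0.28  1.9   0.01  0.95 -0.3 ] F [-0.7  0.3 -0.8] w -0.0003
```

Emit:
{"name": "servo_tool", "arguments": {"commands": [{"dp": [0.009,0,-0.001],"rot": [0,0.5,0],"fingers": 0.0},{"dp": [0,0.02,0],"rot": [0,0,0],"fingers": 0.0},{"dp": [0,0.02,-0.001],"rot": [0,0,0],"fingers": 0.0},{"dp": [0,0.02,-0.001],"rot": [0,0,0],"fingers": 0.0},{"dp": [0,0.016,-0.001],"rot": [0,0,0],"fingers": 0.0},{"dp": [0,0.004,0],"rot": [0,0,0],"fingers": 0.0}]}}

```text
time_s: 6.73
tool_pos: [0.4415, -0.1357, 0.0473]
tcp_rot: [-1.161, 1.262, -1.272]
ft_force: [-0.2, 0.0, -0.0]
gripper_width: 0.0003
```

```bash
python3 plan.py .4394 -.1372 .042 -5.3
```

```text
t 6.73 pos [ 0.4415 -0.1357  0.0473] jaw -4.6 axes
 [[-0.081  0.01   0.997]
 [-0.997  0.001 -0.081]
 [-0.002 -1.     0.01 ]]
world diff mm [-2.1 -1.5 -5.3] dp tool mm [ 1.6  5.3 -2. ] rot [-0.57  0.68 -0.13] q [-0.39  0.41  1.99  0.01  0.73 -0.32] F [-0.2  0.  -0. ] w 0.0003
```

Emit:
{"name": "servo_tool", "arguments": {"commands": [{"dp": [0.001,0.0055,-0.002],"rot": [-0.6,0.7,-0.1],"fingers": 0.0},{"dp": [-0.004,0,0],"rot": [0,0,0],"fingers": 0.0},{"dp": [-0.004,0,0],"rot": [0,0,0],"fingers": 0.0}]}}

```text
time_s: 6.98
tool_pos: [0.4417, -0.1279, 0.0428]
tcp_rot: [-1.164, 1.277, -1.277]
ft_force: [-0.5, -0.4, -0.1]
gripper_width: -0.0001
```

```bash
python3 plan.py .4405 -.1262 .042 -5.3; python3 - <<'E'
from ov import *
p=np.load("X.npy")
s=camera("scene")[:,:,::-1].copy()
overlay(s,"scene",p,"pics/d_sc.png",(230,140,370,250),5,0)
E
```

```text
t 6.98 pos [ 0.4417 -0.1279  0.0428] jaw -5.3 axes
 [[-0.092 -0.     0.996]
 [-0.996  0.    -0.092]
 [ 0.    -1.    -0.   ]]
world diff mm [-1.2  1.7 -0.8] dp tool mm [-1.6  0.8 -1.3] rot [0.02 0.02 0.  ] q [-0.37  0.42  2.   -0.    0.73 -0.28] F [-0.5 -0.4 -0.1] w -0.0001
```

View pics/d_sc.png

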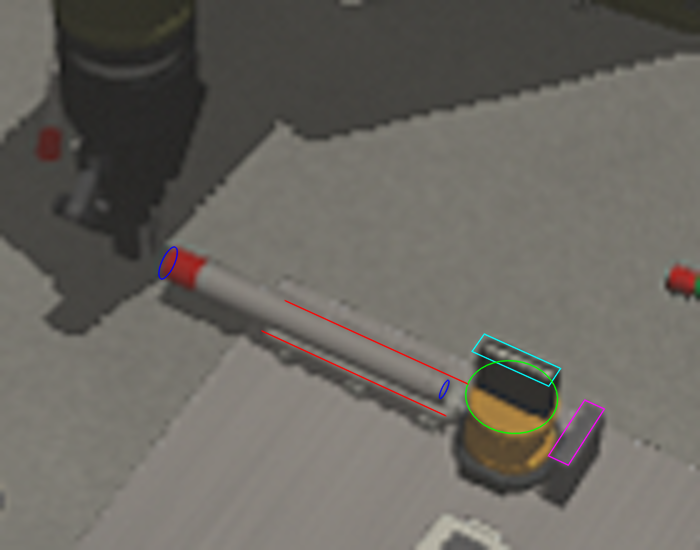

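The closed fingers stand just behind the red cap (crop (150,245), cap at (180,265)) and on its line. I'll push in small steps.

Emit:
{"name": "servo_tool", "arguments": {"commands": [{"dp": [-0.005,0.001,-0.001],"rot": [0,0,0],"fingers": 0.0},{"dp": [-0.005,0,0],"rot": [0,0,0],"fingers": 0.0},{"dp": [-0.005,0,0],"rot": [0,0,0],"fingers": 0.0},{"dp": [-0.005,0,0],"rot": [0,0,0],"fingers": 0.0},{"dp": [-0.005,0,0],"rot": [0,0,0],"fingers": 0.0}]}}

```text
time_s: 7.45
tool_pos: [0.4451, -0.1012, 0.0446]
tcp_rot: [-1.163, 1.27, -1.28]
ft_force: [-0.7, -1.8, -1.3]
gripper_width: 0.0001
```

```bash
cat >> plan.py <<'E'
X=np.load("X.npy");P=observe()["tool_pos"];d=P[:2]-X[:2];c,s=np.cos(X[2]),np.sin(X[2]);print("riser xy mm",((c*d[0]+s*d[1])*1e3).round(1),((-s*d[0]+c*d[1])*1e3).round(1))
E
python3 plan.py .4405 -.1262 .042 -5.3
```

```text
t 7.45 pos [ 0.4451 -0.1012  0.0446] jaw -5.2 axes
 [[-0.091  0.005  0.996]
 [-0.996 -0.003 -0.091]
 [ 0.002 -1.     0.006]]
world diff mm [ -4.6 -25.   -2.6] dp tool mm [25.3  2.7 -2.3] rot [-0.32  0.09  0.14] q [-0.32  0.41  2.01 -0.    0.72 -0.22] F [-0.7 -1.8 -1.3] w 0.0001
riser xy mm 2.4 -213.5
```

Emit:
{"name": "servo_tool", "arguments": {"commands": [{"dp": [-0.004,0.0025,-0.0025],"rot": [-0.3,0,0],"fingers": 0.0},{"dp": [-0.005,0.0006,-0.0005],"rot": [0,0,0],"fingers": 0.0},{"dp": [-0.005,0.0006,-0.0005],"rot": [0,0,0],"fingers": 0.0},{"dp": [-0.005,0.0006,-0.0005],"rot": [0,0,0],"fingers": 0.0},{"dp": [-0.005,0.0006,-0.0005],"rot": [0,0,0],"fingers": 0.0}]}}

```text
time_s: 7.87
tool_pos: [0.4478, -0.0791, 0.0417]
tcp_rot: [-1.167, 1.259, -1.286]
ft_force: [-0.6, -5.6, 2.8]
gripper_width: 0.0001
```

```bash

python3 plan.py .4405 -.1262 .042 -5.3; python3 - <<'E'
from ov import *
p=np.load("X.npy")
s=camera("scene")[:,:,::-1].copy()
overlay(s,"scene",p,"pics/e_sc.png",(230,140,370,250),5,0)
E
```

```text
t 7.87 pos [ 0.4478 -0.0791  0.0417] jaw -5.0 axes
 [[-0.087  0.01   0.996]
 [-0.996 -0.012 -0.087]
 [ 0.011 -1.     0.011]]
world diff mm [ -7.3 -47.1   0.3] dp tool mm [47.6  0.1 -3.2] rot [-0.64  0.33  0.61] q [-0.26  0.41  2.02 -0.01  0.7  -0.16] F [-0.6 -5.6  2.8] w 0.0001
riser xy mm 3.1 -191.3
```

View pics/e_sc.png

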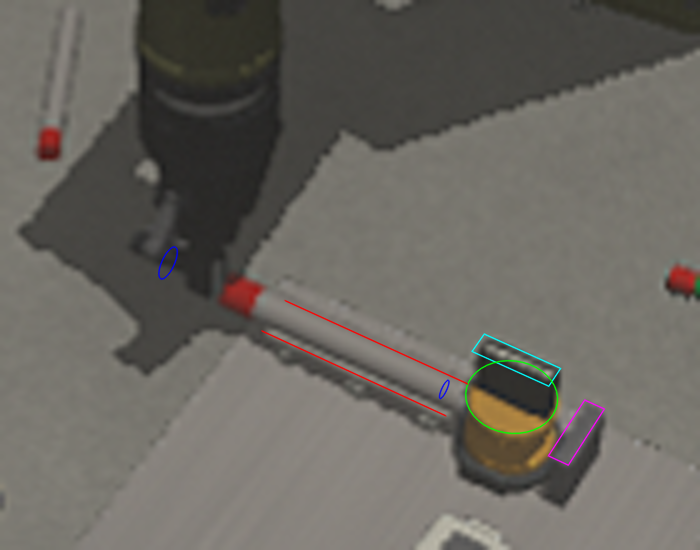

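Emit:
{"name": "servo_tool", "arguments": {"commands": [{"dp": [-0.004,-0.001,-0.003],"rot": [-0.6,0.3,0.6],"fingers": 0.0},{"dp": [-0.005,0.0004,-0.0007],"rot": [0,0,0.1],"fingers": 0.0},{"dp": [-0.005,0.0004,-0.0007],"rot": [0,0,0.1],"fingers": 0.0},{"dp": [-0.005,0.0004,-0.0007],"rot": [0,0,0.1],"fingers": 0.0}]}}

```text
time_s: 8.25
tool_pos: [0.4485, -0.0591, 0.0422]
tcp_rot: [-1.154, 1.273, -1.278]
ft_force: [2.2, -4.4, 3.0]
gripper_width: 0.0
```

```bash

python3 plan.py .4405 -.1262 .042 -5.3
```

```text
t 8.25 pos [ 0.4485 -0.0591  0.0422] jaw -5.3 axes
 [[-0.093  0.009  0.996]
 [-0.996  0.004 -0.093]
 [-0.005 -1.     0.008]]
world diff mm [ -8.  -67.1  -0.2] dp tool mm [67.6 -0.1 -1.8] rot [-0.47 -0.03 -0.29] q [-0.23  0.41  2.02  0.01  0.71 -0.14] F [ 2.2 -4.4  3. ] w 0.0
riser xy mm 2.0 -171.3
```

Emit:
{"name": "servo_tool", "arguments": {"commands": [{"dp": [-0.004,-0.0005,-0.0015],"rot": [-0.4,0,-0.2],"fingers": 0.0},{"dp": [-0.004,0.0003,-0.0005],"rot": [0,0,0],"fingers": 0.0},{"dp": [-0.003,0.0003,-0.0005],"rot": [0,0,0],"fingers": 0.0}]}}

```text
time_s: 8.5
tool_pos: [0.4484, -0.047, 0.0425]
tcp_rot: [-1.161, 1.275, -1.279]
ft_force: [1.4, -5.3, 1.2]
gripper_width: 0.0002
```

```bash

python3 plan.py .4405 -.1262 .042 -5.3; python3 - <<'E'
from ov import *
p=np.load("X.npy");p[3]=146
s=camera("scene")[:,:,::-1].copy()
overlay(s,"scene",p,"pics/f_sc.png",(240,140,370,250),5.5,0)
E
```

```text
t 8.5 pos [ 0.4484 -0.047   0.0425] jaw -5.3 axes
 [[-0.093  0.003  0.996]
 [-0.996  0.    -0.093]
 [-0.001 -1.     0.003]]
world diff mm [ -7.9 -79.2  -0.5] dp tool mm [79.6  0.4 -0.5] rot [-0.2  -0.03 -0.04] q [-0.2   0.41  2.02  0.    0.71 -0.11] F [ 1.4 -5.3  1.2] w 0.0002
riser xy mm 0.7 -159.2
```

View pics/f_sc.png

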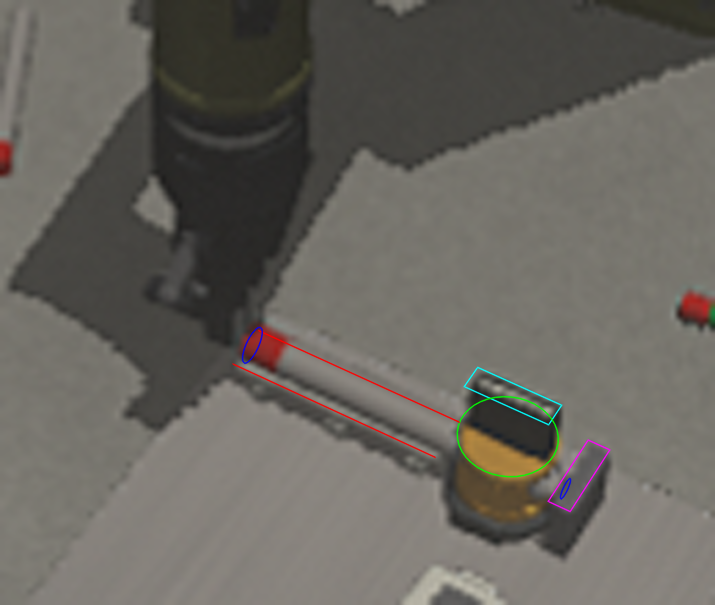

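The bolt tip shows beyond the post (crop (545,488)), close to the stop. I'll make small pushes until the force jumps.

Emit:
{"name": "servo_tool", "arguments": {"commands": [{"dp": [-0.003,0.0003,-0.0005],"rot": [0,0,0],"fingers": 0.0}]}}

```text
time_s: 8.63
tool_pos: [0.4478, -0.0432, 0.042]
tcp_rot: [-1.161, 1.275, -1.278]
ft_force: [1.4, -4.7, 2.7]
gripper_width: 0.0
```

Emit:
{"name": "servo_tool", "arguments": {"commands": [{"dp": [-0.002,0.0003,-0.0005],"rot": [0,0,0],"fingers": 0.0}]}}

```text
time_s: 8.72
tool_pos: [0.4478, -0.0423, 0.0419]
tcp_rot: [-1.164, 1.272, -1.278]
ft_force: [-0.3, -18.1, 4.8]
gripper_width: 0.0003
```

Emit:
{"name": "servo_tool", "arguments": {"commands": [{"dp": [-0.002,0.0003,-0.0005],"rot": [0,0,0],"fingers": 0.0}]}}

```text
time_s: 8.8
tool_pos: [0.448, -0.0423, 0.0419]
tcp_rot: [-1.168, 1.266, -1.28]
ft_force: [-0.7, -17.8, 6.2]
gripper_width: -0.0001
```

The force jumped from 5 to 18 N with no further travel, so the tip is on the stop. I'll back off and check.

Emit:
{"name": "servo_tool", "arguments": {"commands": [{"dp": [0.01,0,0],"rot": [0,0,0],"fingers": 0.0},{"dp": [0.02,0,0],"rot": [0,0,0],"fingers": 0.0},{"dp": [0.02,-0.02,0],"rot": [0,0,0],"fingers": 0.0},{"dp": [0.02,-0.04,0],"rot": [0,0,0],"fingers": 0.0},{"dp": [0.03,-0.04,0],"rot": [0,0,0],"fingers": 0.0},{"dp": [0.04,-0.03,0],"rot": [0,0,0],"fingers": 0.0},{"dp": [0.04,0,0],"rot": [0,0,0],"fingers": 0.0},{"dp": [0.04,0,0],"rot": [0,0,0],"fingers": 0.0},{"dp": [0,0,0],"rot": [0,0,0],"fingers": 0.0}]}}

```text
time_s: 9.55
tool_pos: [0.4165, -0.2503, 0.1627]
tcp_rot: [-1.18, 1.294, -1.248]
ft_force: [0.4, 0.7, 0.4]
gripper_width: 0.0002
```

```bash

python3 plan.py .4405 -.1262 .042 -5.3; python3 - <<'E'
from ov import *
p=np.load("X.npy");p[3]=146
s=camera("scene")[:,:,::-1].copy();t=camera("top")[:,:,::-1].copy()
cv2.imwrite("pics/g_top.png",t)
cv2.imwrite("pics/g_scraw.png",cv2.resize(s[185:240,270:370],None,fx=8,fy=8,interpolation=cv2.INTER_CUBIC))
cv2.imwrite("pics/g_topc.png",cv2.resize(t[215:275,180:345],None,fx=4.8,fy=4.8,interpolation=cv2.INTER_CUBIC))
overlay(s,"scene",p,"pics/g_sc.png",(240,140,370,250),5.5,0)
E
```

```text
t 9.55 pos [ 0.4165 -0.2503  0.1627] jaw -4.7 axes
 [[-0.082 -0.025  0.996]
 [-0.997  0.013 -0.082]
 [-0.011 -1.    -0.026]]
world diff mm [  24.   124.1 -120.7] dp tool mm [-124.3  121.7   16.9] rot [ 1.5  0.6 -0.6] q [-0.62  0.28  1.78 -0.    1.1  -0.54] F [0.4 0.7 0.4] w 0.0002
riser xy mm -12.4 -364.6
```

View pics/g_top.png

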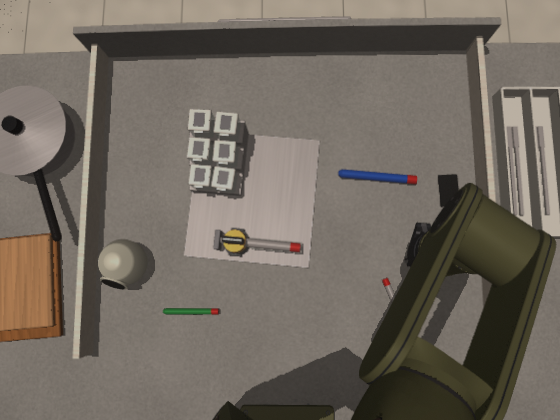

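View pics/g_scraw.png

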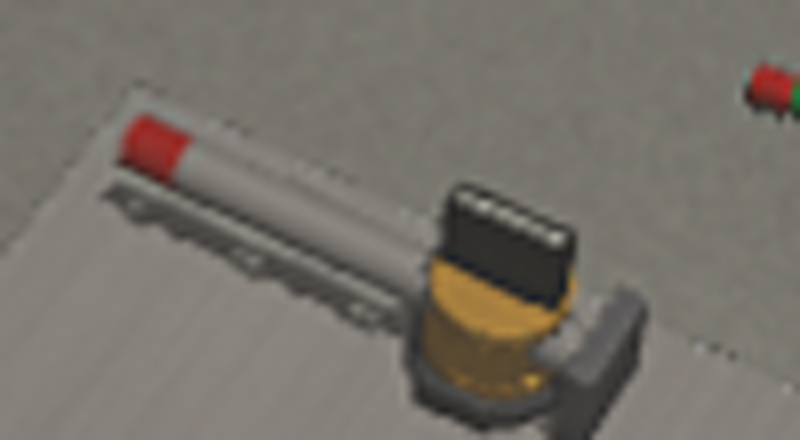

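View pics/g_topc.png

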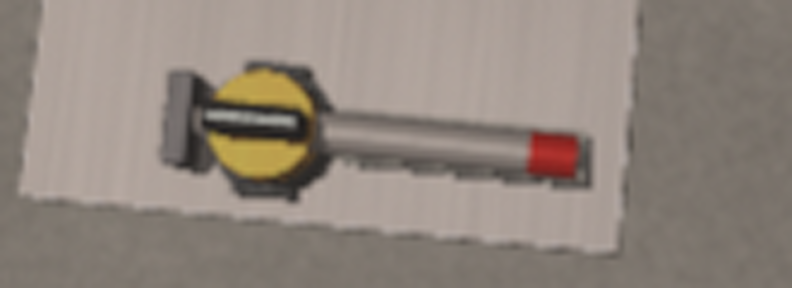

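```bash
python3 - <<'E'
from h import *
X=np.load("X.npy")
a=atz("top",tc(741,170),.03);b=atz("top",tc(578,155),.03);print("tail travel mm",np.hypot(*(a-b)[:2])*1e3, "expected ~",X[3]-146)
e=proj("top",np.array([rp(X,[0,-146,30]),rp(X,[0,-150,26])]));print(e, tc(578,155))
E
```

```text
tail travel mm 75.91042394846201 expected ~ 74.28669187610194
[[300.48140759 246.94985906]
 [302.24785339 247.21986371]] [300.02083333 246.89583333]
```

```bash
python3 -c "
from bench import *
print(close_job())"
```

```text
the job is handed in; nothing more can be done
None
```

I turned the post's wing about 42° clockwise until it lined up with the channel. Then I let go of it and pushed the large steel bolt through the post with closed fingers until it reached the end stop. I handed the job in at about 10 s, with the arm withdrawn and touching nothing.

- **Wing:** it measured within about 0.3° of the fitted channel direction.
- **Stop contact:** the push force jumped from about 5 to 18 N with no further travel.
- **Bolt position:** the tail travelled about 76 mm against 74 mm expected. After I withdrew, it lay about 0.5 px (1 mm) from where it should be with the tip on the stop. Both differences are within measuring error.
- **Other things:** in the last pictures the jars and the salt pig look unmoved. The arm hid most of the spatula, but I never reached for it.
- **Failed checks:** my first move call was refused for its format before anything moved. One extra check of the bolt's direction gave scattered points, so I didn't rely on it.

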